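# Hang the rinsed staining jar on its drying peg

## Robot

A 6-joint arm with a two-finger parallel gripper is mounted at the origin on the work surface. World frame = base frame: x ahead of the robot, y to its left, z up, the work surface at z = 0. Lengths are in m, angles in rad, forces in N, time in s.
With the tool pointing down it reaches from about 0.3 to 0.775 m from the base axis. Payload 14.6 kg.
Tool frame: the origin (TCP) lies on the centre line of the jaws, within the pads' length; the fingertips stand 19 mm ahead of it and the grasp point (between the pads) is the TCP; z points along the fingers, y is the direction in which the jaws open and shut (so a half turn about z gives the same grasp; the last joint's range is limited). The gripper opens to 94 mm and grips with 3 to 60 N. Pads are 16 mm wide; open, the fingers measure 119 mm over their backs; the gripper's body (75 mm by 177 mm) begins 78 mm behind the grasp point.
Start: joints at [1.269, 0.3, 1.521, -0, 1.321, -0.067], TCP at [0.128, 0.535, 0.224] pointing down, gripper open.
Joint ranges: [-3.03, 3.03], [-0.79, 2.21], [0.23, 2.52], [-1.04, 4.18], [0, 3.07], [-2.55, 2.55]. Speed limits (rad/s): [2.22, 2.22, 2.57, 3.14, 3.14, 3.14].

## Interface

Orientations are given as [roll, pitch, yaw] about the fixed x, y, z axes, in that order (R = Rz(yaw) Ry(pitch) Rx(roll)).
In Python, from station import ctrl gives the robot as it stands. The module is installed in compiled form; this text tells all that it offers.
- The arm moves only by the shell command python3 -m creep 'ROWS' [FORCE]. ROWS is a JSON object of lists of equal length, an entry for each row: "translation": the shift along the world's x, y, z in mm, a list of three; "yaw": the turn about the world's z in rad; "gripper": the closure in counts, from 0 (fully open) to 255 (shut). A call has 1 to 5 rows; each row is the pose to reach, as a shift and turn from the pose measured when the call began; what a row does not reach only later rows make up. A row lasts 1/12 s, in which the tool goes at most 41.7 mm and 7.16 degrees, less where a joint would pass 70% of its speed; a pose out of reach is approached as far as the arm can. A call with a gripper value outside its range is refused whole. The fingers move at their own pace and stop on an object; FORCE is the grip in N (left out, the last holds). Time passes only in rows, so rows that repeat a pose let the fingers close. It gives the time, the measured TCP pose, the force and the opening at its end, in the units of the state.
- ctrl.get_obs(): the state, without advancing time (a new reading comes with each control period).
- ctrl.camera(name): name is "scene" or "top" or "wrist"; returns a dict with "pixels" (400x640x3 uint8, red, green, blue), "depth" (400x640 float32, m along the optical axis (not along the pixel's ray), 0 where there is no reading), "fx", "fy", "cx", "cy" (pixels), "dist" ([k1, k2, p1, p2, k3] as OpenCV has them; the pictures are not rectified), "R" (3x3) and "t" (3): a world point X has camera coordinates R X + t; the wrist camera has in their place "tool_from_camera" (4x4, takes a point from camera to tool coordinates, whose origin is the TCP and whose axes are the flange's). Camera axes: x right, y down, z forward; pixel columns grow to the right and rows downward; lengths in m; the calibration is good to about 2 mm. A picture is of the moment at which its call begins: read the wrist's pose just before it.
- ctrl.hand_in(): hands the job in, once; it reports no verdict.
The state is a dict: "time_s": time; "qpos": joint angles; "joint_vel": joint speeds; "tau": joint torques, N m; "ee_pos": TCP position; "eef_rot": TCP orientation; "force": force on the tool from outside, world axes, zero at the start; "moment": the same for the moment, N m; "grip_width": finger opening in m.
Only numpy, scipy, OpenCV 4.12 (cv2) and the standard library are available. Lean on these libraries where they do the work, as an engineer would, in place of code of your own. Each camera call takes 0.05 s, during which the arm holds its last target. There are 200 camera calls.

## Task

Two grey staining jars stand mouth up on the bench: take the sound one, not the one with the broken wall, lay it on its side on the bench and let go of it, then take it again another way and set it mouth down over the free drying peg, its rim flat on the stand's base plate. Do not let the jar topple or drop, and leave the broken jar, the jar that is already drying and the slide box where they are.

Things in the scene. Friction and masses are not known exactly. Their poses are not given: they have to be found in the camera images.
- jar: The sound jar: square staining jar of grey plastic, a hollow square prism 48 x 48 mm outside and 100 mm tall, walls 4 mm, inside 40 x 40 mm and 92 mm deep, floor 8 mm thick. It starts upright. Origin: centre of its underside; z axis from the floor towards the mouth; x and y square to its side faces. About 0.12 kg.
- jar_mouth (a point): Centre of the sound jar's open mouth, 100 mm from its origin along its z axis; axes as the jar's.
- stand_free: The drying stand with nothing on it, fixed to the bench: steel base plate 110 x 110 x 12 mm with one round upright peg at its centre, 16 mm diameter, standing 60 mm above the plate (tip 72 mm above the bench, tapered to 8 mm over its last 5 mm). Origin: centre of the plate's underside on the bench; z up.
- stand_free_base (a point): Foot of the free peg: centre of the plate's top face, 12 mm above the bench.
- peg_tip (a point): Tip of the free peg, 72 mm above the bench.
- stand_used: A stand just like the free one, fixed to the bench, that already carries an inverted jar.
- jar_used: The jar that is already drying, mouth down on the used stand, same size as the sound jar. Origin: centre of its outer floor, which is now uppermost, 112 mm above the bench; z axis points down to its mouth. Leave it alone.
- jar_chipped: The broken jar, upright on the bench: as the sound jar, but the wall on its +x side is broken off 43 mm above the bench and half of each neighbouring wall at 63 mm; the rest is 100 mm tall. Origin: centre of its underside. Leave it alone.
- slide_box: Closed flat box for slides, blue and white, 90 x 160 x 30 mm, lying on the bench beyond the jars. Origin: centre of its underside. Leave it alone.
There are look-alikes about, which are no part of the job. What is shaped like the jar but blue or yellow is not meant.

How it is judged:
By the outcome, as a careful person would: the job done as asked, in the order asked, and still so for the second after the job is handed in, with the robot touching nothing.
It also fails if it takes over 64 s, if anything falls off the work surface, if the arm or the gripper's body presses on something with over 40 N, if the wrist force passes 120 N, or if a joint passes its speed limit or range.

## Working session

There is one attempt and no reset: what is moved stays moved. The work goes in short steps, Python scripts to look and compute and a shell command to move; the robot and the scene stay as the last step left them, time stands still between calls to the robot, and variables do not carry over. Pictures are saved under pics/ and viewed, about 8 in all and at most 12, crops included, and the job is handed in when it is done.

```bash
mkdir -p pics; cat > h.py <<'E'
import numpy as np, cv2
from scipy.spatial.transform import Rotation as Ro
from station import ctrl
def cam(n):
    o=ctrl.get_obs(); c=ctrl.camera(n)
    K=np.array([[c['fx'],0,c['cx']],[0,c['fy'],c['cy']],[0,0,1]]); c['K']=K; c['D']=np.array(c['dist'],float)
    if n=='wrist':
        T=np.array(c['tool_from_camera']); Rt=Ro.from_euler('xyz',o['eef_rot']).as_matrix()
        Rw=Rt@T[:3,:3]; tw=Rt@T[:3,3]+o['ee_pos']; c['R']=Rw.T; c['t']=-Rw.T@tw
    c['R']=np.array(c['R']); c['t']=np.array(c['t']); return c
def save(c,f): cv2.imwrite('pics/'+f,c['pixels'][:,:,::-1])
def ray(c,uv,z):   # pixels onto plane z
    p=cv2.undistortPoints(np.array(uv,float).reshape(-1,1,2),c['K'],c['D'])[:,0]
    d=np.c_[p,np.ones(len(p))]@c['R']; o=-c['R'].T@c['t']
    return o+d*((z-o[2])/d[:,2])[:,None]
def cloud(c):      # world point per pixel
    h,w=c['depth'].shape; g=np.dstack(np.meshgrid(np.arange(w),np.arange(h))).reshape(-1,1,2).astype(float)
    p=cv2.undistortPoints(g,c['K'],c['D'])[:,0]; z=c['depth'].reshape(-1,1)
    X=(np.c_[p,np.ones(len(p))]*z-c['t'])@c['R']; X[z[:,0]==0]=np.nan; return X.reshape(h,w,3)
def proj(c,X): return cv2.projectPoints(np.array(X,float).reshape(-1,3),cv2.Rodrigues(c['R'])[0],c['t'],c['K'],c['D'])[0][:,0]
E
python3 - <<'E'
from h import *
print(ctrl.get_obs())
for n in ('top','scene'):
    c=cam(n); save(c,n+'0.png'); print(n,-c['R'].T@c['t'])
E
```

```text
{'time_s': 0.0, 'qpos': array([ 1.26941167e+00,  3.00475406e-01,  1.52159370e+00,  2.62608628e-05,
        1.32073929e+00, -6.65703475e-02]), 'joint_vel': array([-0.0002905 , -0.00194169,  0.00053718, -0.00100995,  0.00096147,
        0.00156239]), 'tau': array([ 7.55366855e-04, -5.31810880e+01, -3.52726257e+01,  7.07967393e-02,
        2.44877703e-02, -1.04334961e-04]), 'ee_pos': array([0.127869  , 0.53466656, 0.22387863]), 'eef_rot': array([-3.14038129e+00, -1.06252530e-04,  2.90677177e+00]), 'force': array([ 0.32038766,  0.3008042 , -0.84288094]), 'moment': array([0.00665287, 0.02935839, 0.048231  ]), 'grip_width': 0.09422510198654527}
top [0.55421181 0.01148028 0.96033408]
scene [1.24688962 0.50183605 0.69468532]
```

View pics/top0.png

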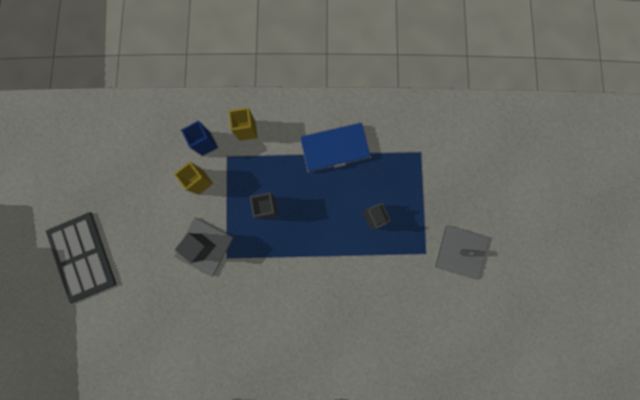

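View pics/scene0.png

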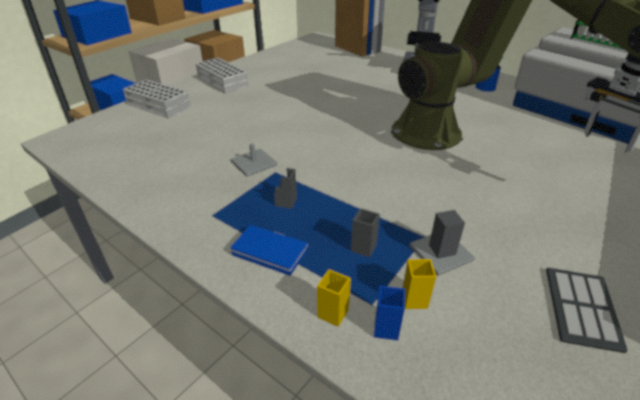

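Top view: the sound jar is at (262,205), the broken one at (377,216), the free stand at (463,252) with its peg, the used stand at (204,246), the slide box at (336,147). The scene view confirms it: the jar at (366,232) is whole, the one at (287,190) is broken.

```bash
python3 - <<'E'
from h import *
c=cam('top'); X=cloud(c); Z=X[...,2]
for name,(u,v),r,(a,b) in [('jar',(262,205),24,(.085,.115)),('chip',(377,216),24,(.03,.115)),('free plate',(463,252),40,(.006,.02)),('peg',(463,252),40,(.05,.09)),('usedjar',(200,246),32,(.1,.125)),('usedplate',(204,246),40,(.006,.02)),('box',(336,147),45,(.024,.037)),('yel',(193,178),22,(.09,.115))]:
    m=np.zeros(Z.shape,bool); m[v-r:v+r,u-r:u+r]=1; m&=(Z>a)&(Z<b)
    if m.sum()<5: print(name,m.sum()); continue
    P=X[m]; q=cv2.minAreaRect((P[:,:2]*1000).astype(np.float32)); print(name,m.sum(),P[:,2].mean().round(4),np.round(q[0],1),np.round(q[1],1),round(q[2],1))
# jar rim by contour ray-cast
hsv=cv2.cvtColor(c['pixels'],cv2.COLOR_RGB2HSV)
print(np.nanmedian(Z[300:380,200:400]), np.nanmedian(Z[220:250,300:350]))
E
```

```text
jar 204 0.0975 [629.5 144.6] [48.6 48.7] 10.9
chip 231 0.0714 [ 609.4 -125.6] [47.9 48.7] 24.4
free plate 1893 0.0121 [ 522.6 -342.3] [112.8 152.7] 73.7
peg 55 0.0669 [ 520.9 -339.9] [15.5 14.6] 46.3
usedjar 525 0.1116 [530.4 302. ] [49.3 49.9] 51.7
usedplate 1184 0.0121 [539.4 320.2] [152.2 111.8] 63.7
box 2301 0.0303 [780.8 -24.4] [ 95.4 161.6] 13.9
yel 214 0.0984 [694.9 316.3] [48.7 48.9] 40.1
0.00012008348805668199 0.0013430248680690164
```

```bash
python3 -m creep '{"translation":[[33,-26,0],[66,-52,0],[100,-78,0],[133,-104,0],[167,-130,0]],"yaw":[-0.076,-0.153,-0.229,-0.305,-0.381],"gripper":[0,0,0,0,0]}' 10
python3 -m creep '{"translation":[[33,-26,0],[66,-52,0],[100,-78,0],[133,-104,0],[167,-130,0]],"yaw":[-0.076,-0.153,-0.229,-0.305,-0.381],"gripper":[0,0,0,0,0]}'
python3 -m creep '{"translation":[[33,-26,0],[66,-52,0],[100,-78,0],[133,-104,0],[167,-130,0]],"yaw":[-0.076,-0.153,-0.229,-0.305,-0.381],"gripper":[0,0,0,0,0]}'
python3 - <<'E'
from h import *
o=ctrl.get_obs();print(o['ee_pos'],o['eef_rot'],o['qpos'],o['time_s'])
c=cam('wrist'); save(c,'w1.png'); X=cloud(c); Z=X[...,2]
m=(Z>.09)&(Z<.11)&(np.hypot(X[...,0]-.63,X[...,1]-.145)<.05)
q=cv2.minAreaRect((X[m][:,:2]*1000).astype(np.float32)); print(m.sum(),q)
E
```

```text
time_s: 0.57
ee_pos: [0.2933, 0.4052, 0.224]
eef_rot: [-3.141, -0.0, 2.522]
force: [0.7, 0.1, -0.3]
grip_width: 0.0936
time_s: 0.98
ee_pos: [0.4575, 0.2766, 0.224]
eef_rot: [-3.141, -0.0, 2.138]
force: [-0.1, 0.7, -0.7]
grip_width: 0.0942
time_s: 1.4
ee_pos: [0.6215, 0.1482, 0.2237]
eef_rot: [-3.14, -0.0, 1.753]
force: [0.4, 0.7, 0.5]
grip_width: 0.0941
[0.62153871 0.14816435 0.22367924] [-3.14010170e+00 -1.02767112e-04  1.75267748e+00] [ 1.76665711e-01  5.03168902e-01  1.24106279e+00  9.64113604e-05
  1.39885243e+00 -5.23208183e-03] 1.4
1230 ((629.9349365234375, 144.3483428955078), (47.93079376220703, 48.530113220214844), 11.626197814941406)
```

```bash
python3 -m creep '{"translation":[[8.5,-3.7,0],[8.5,-3.7,-30],[8.5,-3.7,-65],[8.5,-3.7,-100],[8.5,-3.7,-125]],"yaw":[0.02,0.02,0.02,0.02,0.02],"gripper":[0,0,0,0,0]}' 4
python3 -m creep '{"translation":[[0,0,-8],[0,0,-17],[0,0,-17],[0,0,-17],[0,0,-17]],"yaw":[0,0,0,0,0],"gripper":[0,0,100,255,255]}'
python3 -m creep '{"translation":[[0,0,0],[0,0,0],[0,0,0],[0,0,0],[0,0,0]],"yaw":[0,0,0,0,0],"gripper":[255,255,255,255,255]}' 4
```

```text
time_s: 1.87
ee_pos: [0.6328, 0.1395, 0.0941]
eef_rot: [-3.137, 0.001, 1.763]
force: [-0.1, -0.9, 0.5]
grip_width: 0.0942
time_s: 2.28
ee_pos: [0.6336, 0.1397, 0.0789]
eef_rot: [-3.139, 0.001, 1.763]
force: [0.2, -0.4, -0.6]
grip_width: 0.0774
time_s: 2.7
ee_pos: [0.6335, 0.1397, 0.0791]
eef_rot: [-3.139, 0.001, 1.763]
force: [-2.5, -1.2, 2.1]
grip_width: 0.0485
```

```bash
python3 -m creep '{"translation":[[0,0,0],[0,0,0],[0,0,0],[-1,6,4],[-1,6,4]],"yaw":[0,0,0,0.01,0.01],"gripper":[0,0,0,0,100]}' 4
python3 -m creep '{"translation":[[0,0,0],[0,0,0],[0,0,0],[0,0,0],[0,0,0]],"yaw":[0,0,0,0,0],"gripper":[255,255,255,255,255]}' 4
python3 -m creep '{"translation":[[0,0,0],[0,0,0],[0,0,0],[0,0,0],[0,0,0]],"yaw":[0,0,0,0,0],"gripper":[255,255,255,255,255]}' 4
python3 - <<'E'
from h import *
c=cam('top'); X=cloud(c); Z=X[...,2]
c=cam('scene'); cv2.imwrite('pics/s1.png',cv2.resize(c['pixels'][120:320,220:480,::-1],None,fx=3,fy=3))
E
```

```text
time_s: 3.12
ee_pos: [0.6327, 0.1466, 0.0839]
eef_rot: [-3.14, 0.001, 1.774]
force: [0.5, 0.9, 0.1]
grip_width: 0.0713
time_s: 3.53
ee_pos: [0.6326, 0.1465, 0.0838]
eef_rot: [-3.14, 0.001, 1.774]
force: [-1.2, 0.6, 1.5]
grip_width: 0.0491
time_s: 3.95
ee_pos: [0.6326, 0.1465, 0.0838]
eef_rot: [-3.14, 0.001, 1.774]
force: [-1.4, 0.7, 1.0]
grip_width: 0.0487
```

View pics/s1.png

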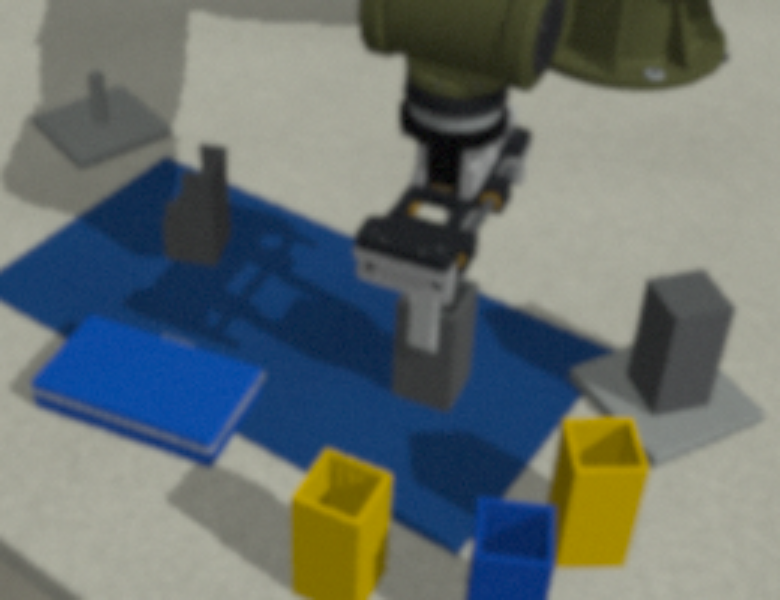

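```bash
python3 -m creep '{"translation":[[1.5,-7.4,1],[3,-14.7,2],[4.6,-22.3,3],[6,-29.7,3],[7.6,-37,2]],"yaw":[0,0,0,0,0],"gripper":[255,255,255,255,255]}' 3
python3 - <<'E'
from h import *
c=cam('scene'); cv2.imwrite('pics/s2.png',cv2.resize(c['pixels'][160:290,280:440,::-1],None,fx=3,fy=3))
E
```

```text
time_s: 4.47
ee_pos: [0.6405, 0.1083, 0.086]
eef_rot: [-3.14, 0.001, 1.773]
force: [0.4, 0.7, -1.7]
grip_width: 0.0481
```

View pics/s2.png

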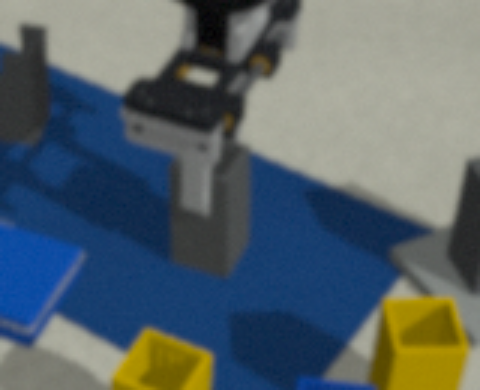

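```bash
python3 -m creep '{"translation":[[0,0,-3],[0,0,-3],[0,0,-3],[0,0,-3],[0,0,-3]],"yaw":[0,0,0,0,0],"gripper":[255,255,90,90,90]}' 3
python3 -m creep '{"translation":[[2,-9.8,16],[2,-9.8,16],[2,-9.8,16],[2,-9.8,16],[2,-9.8,16]],"yaw":[0,0,0,0,0],"gripper":[90,90,255,255,255]}' 3
python3 -m creep '{"translation":[[0,0,0],[0,0,0],[0,0,0],[0,0,0],[0,0,0]],"yaw":[0,0,0,0,0],"gripper":[255,255,255,255,255]}' 3
```

```text
time_s: 4.93
ee_pos: [0.6405, 0.1075, 0.0826]
eef_rot: [-3.14, 0.001, 1.773]
force: [-0.4, 0.5, 0.2]
grip_width: 0.0599
time_s: 5.35
ee_pos: [0.6423, 0.098, 0.0979]
eef_rot: [-3.139, 0.001, 1.773]
force: [-0.4, 0.7, 0.3]
grip_width: 0.048
time_s: 5.77
ee_pos: [0.6422, 0.0981, 0.0977]
eef_rot: [-3.139, 0.001, 1.773]
force: [1.2, 1.0, -0.2]
grip_width: 0.0479
```

```bash
python3 -m creep '{"translation":[[0,0,-3],[1.5,-7.7,-3],[3.1,-15.4,-3],[4.7,-23,-3],[6.3,-30.8,-3]],"yaw":[0,0,0,0,0],"gripper":[255,255,255,255,255]}' 3
python3 - <<'E'
from h import *
c=cam('scene'); cv2.imwrite('pics/s3.png',cv2.resize(c['pixels'][160:290,280:440,::-1],None,fx=3,fy=3))
E
```

```text
time_s: 6.18
ee_pos: [0.6484, 0.0662, 0.0944]
eef_rot: [-3.138, 0.001, 1.773]
force: [-0.5, -0.5, -1.6]
grip_width: 0.0481
```

View pics/s3.png

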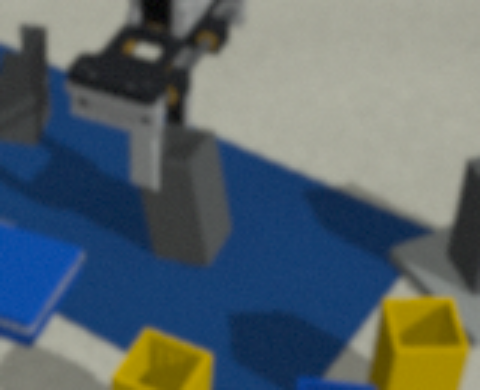

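```bash
python3 -m creep '{"translation":[[1.5,-7.5,-2],[3,-15,-4],[4.5,-22,-7],[5.9,-29,-10.5],[7.2,-35.5,-15]],"yaw":[0,0,0,0,0],"gripper":[255,255,255,255,255]}' 3
python3 - <<'E'
from h import *
c=cam('scene'); cv2.imwrite('pics/s4.png',cv2.resize(c['pixels'][160:290,280:440,::-1],None,fx=3,fy=3))
E
```

```text
time_s: 6.65
ee_pos: [0.6561, 0.0283, 0.0792]
eef_rot: [-3.138, 0.002, 1.772]
force: [-0.8, -0.8, 2.9]
grip_width: 0.048
```

View pics/s4.png

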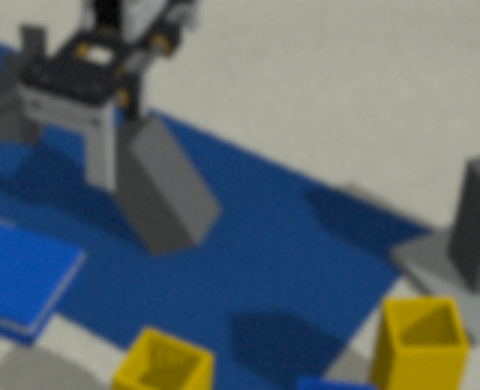

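```bash
python3 -m creep '{"translation":[[1.2,-6,-5],[2.4,-12,-10],[3.4,-17,-16],[4.4,-21.5,-22],[5.2,-25.5,-29]],"yaw":[0,0,0,0,0],"gripper":[255,255,255,255,255]}' 3
python3 -m creep '{"translation":[[0.6,-3.5,-7],[1.2,-6,-14],[1.6,-8.5,-20],[2,-10,-25],[2,-10,-25]],"yaw":[0,0,0,0,0],"gripper":[255,255,255,255,255]}' 3
python3 - <<'E'
from h import *
c=cam('scene'); cv2.imwrite('pics/s5.png',cv2.resize(c['pixels'][140:290,250:440,::-1],None,fx=3,fy=3))
E
```

```text
time_s: 7.12
ee_pos: [0.6613, 0.0012, 0.0485]
eef_rot: [-3.137, 0.002, 1.771]
force: [1.1, -2.1, 1.7]
grip_width: 0.0479
time_s: 7.53
ee_pos: [0.6627, -0.0089, 0.022]
eef_rot: [-3.136, 0.001, 1.771]
force: [-0.3, 0.4, -1.7]
grip_width: 0.0479
```

View pics/s5.png

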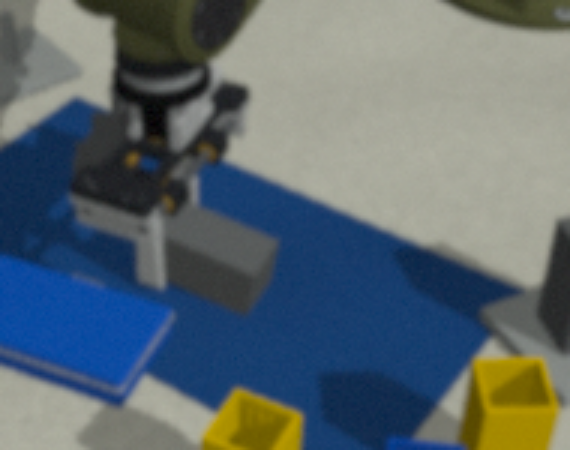

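```bash
cat > lie.py <<'E'
from h import *
def lying(zmin=.035,zmax=.06,box=((.56,.71),(.0,.15))):
    X=cloud(cam('top')); (a,b),(c,d)=box
    m=(X[...,2]>zmin)&(X[...,2]<zmax)&(X[...,0]>a)&(X[...,0]<b)&(X[...,1]>c)&(X[...,1]<d)
    P=X[m]; A=np.c_[P[:,:2]-P[:,:2].mean(0),np.ones(len(P))]; k=np.linalg.lstsq(A,P[:,2],rcond=None)[0]
    print(len(P),'slopes deg',np.degrees(k[:2]),'z',k[2],cv2.minAreaRect((P[:,:2]*1000).astype(np.float32)))
E
python3 -c "
from lie import *
lying(zmax=.075,box=((.56,.71),(.015,.15)))"
```

```text
131 slopes deg [ 0.90236572 -8.21907339] z 0.05030517789561391 ((654.4635620117188, 56.299339294433594), (46.283447265625, 57.62287139892578), 23.03508758544922)
```

```bash
python3 -m creep '{"translation":[[0,0,15],[0,0,35],[0,0,55],[0,0,70],[0,0,75]],"yaw":[0,0,0,0,0],"gripper":[255,255,255,255,255]}' 3
python3 -m creep '{"translation":[[0,0,0],[0,0,0],[0,0,0],[0,0,0],[0,0,0]],"yaw":[0,0,0,0,0],"gripper":[255,255,255,255,255]}' 3
python3 - <<'E'
from lie import *
lying(zmin=.07,zmax=.14,box=((.56,.71),(.015,.15)))
c=cam('scene'); cv2.imwrite('pics/s6.png',cv2.resize(c['pixels'][120:290,250:440,::-1],None,fx=3,fy=3))
E
```

```text
time_s: 8.05
ee_pos: [0.6642, -0.0083, 0.1023]
eef_rot: [-3.141, 0.003, 1.771]
force: [0.6, -0.8, -2.4]
grip_width: 0.0476
time_s: 8.47
ee_pos: [0.6638, -0.0082, 0.1014]
eef_rot: [-3.14, 0.002, 1.771]
force: [0.1, 0.1, -2.0]
grip_width: 0.048
120 slopes deg [ 14.55391898 -65.5042771 ] z 0.09517779215986125 ((649.105712890625, 32.565025329589844), (23.833539962768555, 28.482147216796875), 88.70360565185547)
```

View pics/s6.png

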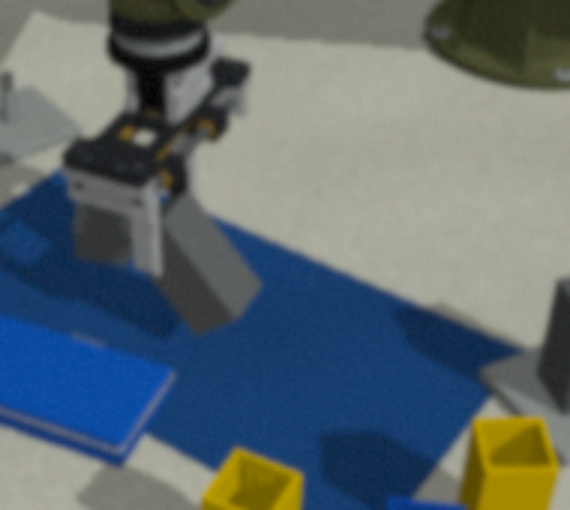

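```bash
python3 -m creep '{"translation":[[0,0,40],[0,0,80],[0,0,70],[0,0,110],[0,0,150]],"yaw":[0,0,0,0,0],"gripper":[255,255,255,255,255]}' 3
python3 -m creep '{"translation":[[0,0,-12],[0,0,-24],[0,0,-36],[0,0,-48],[0,0,-8]],"yaw":[0,0,0,0,0],"gripper":[255,255,255,255,255]}' 3
python3 -m creep '{"translation":[[0,0,40],[0,0,20],[0,0,8],[0,0,-4],[0,0,36]],"yaw":[0,0,0,0,0],"gripper":[255,255,255,255,255]}' 3
python3 -m creep '{"translation":[[0,0,0],[0,0,0],[0,0,0],[0,0,0],[0,0,0]],"yaw":[0,0,0,0,0],"gripper":[255,255,255,255,255]}' 3
python3 - <<'E'
from lie import *
o=ctrl.get_obs(); z=o['ee_pos'][2]; print(o['ee_pos'])
lying(zmin=z-.06,zmax=z+.03,box=((.56,.71),(.0,.15)))
E
```

```text
time_s: 8.98
ee_pos: [0.663, -0.0082, 0.2502]
eef_rot: [-3.135, 0.001, 1.771]
force: [1.1, 0.2, -1.1]
grip_width: 0.048
time_s: 9.4
ee_pos: [0.6598, -0.0081, 0.2294]
eef_rot: [-3.117, -0.004, 1.771]
force: [-0.4, -0.2, -3.4]
grip_width: 0.0481
time_s: 9.82
ee_pos: [0.6566, -0.0079, 0.252]
eef_rot: [-3.097, -0.009, 1.771]
force: [0.4, 0.3, -3.2]
grip_width: 0.048
time_s: 10.23
ee_pos: [0.6565, -0.0079, 0.2511]
eef_rot: [-3.096, -0.01, 1.771]
force: [0.7, 0.6, -1.9]
grip_width: 0.0483
[ 0.65650641 -0.00792689  0.25108259]
0 slopes deg [0. 0.] z 0.0 ((0.0, 0.0), (0.0, 0.0), 0.0)lie.py:5: RuntimeWarning: Mean of empty slice.
  P=X[m]; A=np.c_[P[:,:2]-P[:,:2].mean(0),np.ones(len(P))]; k=np.linalg.lstsq(A,P[:,2],rcond=None)[0]
  ret = um.true_divide(
```

```bash
cat > til.py <<'E'
from h import *
def til():
    o=ctrl.get_obs(); p=o['ee_pos']; print(p.round(4),o['eef_rot'].round(3))
    X=cloud(cam('scene')); psi=o['eef_rot'][2]-np.pi; u=np.array([np.cos(psi),np.sin(psi)]) # tool -x
    v=np.array([-u[1],u[0]])
    d=X[...,:2]-p[:2]; U=d@u; V=d@v; W=X[...,2]-p[2]
    for a in range(-100,40,10):
        m=(W>a/1e3)&(W<=(a+10)/1e3)&(np.abs(V)<.03)&(np.abs(U)<.13)&(X[...,2]>.005)
        if m.sum()>3: print(a+5,m.sum(),'u',(np.percentile(U[m],[3,50,97])*1e3).round(),'v',(np.percentile(V[m],[3,97])*1e3).round())
E
python3 -c "
from til import *
til()"
```

```text
[ 0.6566 -0.008   0.2514] [-3.096 -0.01   1.771]
-85 91 u [-34. -19.  14.] v [-21.  21.]
-75 99 u [-34. -22.  13.] v [-24.  22.]
-65 110 u [-33. -25.  14.] v [-21.  22.]
-55 107 u [-32. -19.  14.] v [-23.  23.]
-45 110 u [-31. -20.  14.] v [-21.  23.]
-35 113 u [-31. -23.  16.] v [-22.  24.]
-25 105 u [-30. -22.  15.] v [-19.  25.]
-15 107 u [-30. -23.  18.] v [-24.  27.]
-5 118 u [-29. -18.  17.] v [-22.  26.]
5 134 u [-28. -15.  18.] v [-22.  26.]
15 99 u [-27. -12.   9.] v [-27.  26.]
25 38 u [-11.  -6.   6.] v [-29.  30.]
35 40 u [-11.  -3.   9.] v [-27.  27.]
```

```bash
python3 -m creep '{"translation":[[-6,20,-10],[-12,42,-30],[-18,66,-55],[-24,90,-80],[-30,112,-100]],"yaw":[0,0,0,0,0],"gripper":[255,255,255,255,255]}' 4
python3 -m creep '{"translation":[[0,0,-15],[0,0,-30],[0,0,-40],[0,0,-45],[0,0,-45]],"yaw":[0,0,0,0,0],"gripper":[255,255,255,255,255]}' 4
python3 -c "
from til import *
til()"
```

```text
time_s: 10.75
ee_pos: [0.6257, 0.1053, 0.1498]
eef_rot: [-3.096, -0.01, 1.771]
force: [0.3, 0.4, -1.4]
grip_width: 0.0474
time_s: 11.17
ee_pos: [0.6255, 0.1049, 0.104]
eef_rot: [-3.094, -0.01, 1.771]
force: [0.4, 0.5, -1.3]
grip_width: 0.048
[0.6255 0.1049 0.104 ] [-3.094 -0.01   1.771]
-95 27 u [-126.  -52.   65.] v [-21.  29.]
-85 62 u [-32. -11.  15.] v [-23.  20.]
-75 76 u [-32. -19.  14.] v [-28.  21.]
-65 77 u [-31. -19.  12.] v [-26.  21.]
-55 82 u [-31. -19.  15.] v [-28.  22.]
-45 80 u [-30. -14.  17.] v [-18.  22.]
-35 88 u [-30. -18.  16.] v [-24.  23.]
-25 82 u [-29. -16.  16.] v [-23.  24.]
-15 79 u [-29. -16.  16.] v [-24.  26.]
-5 80 u [-29. -17.  17.] v [-23.  27.]
5 111 u [-28. -16.  20.] v [-22.  27.]
15 67 u [-28. -17.   2.] v [-26.  26.]
25 17 u [-12. -11.   2.] v [-30.  29.]
```

```bash
python3 -m creep '{"translation":[[0,0,-4],[0,0,-8],[0,0,-11],[0,0,-12],[0,0,-12]],"yaw":[0,0,0,0,0],"gripper":[255,255,255,255,255]}' 3
python3 -m creep '{"translation":[[0,0,-1],[0,0,-2],[0,0,-3],[0,0,-3],[0,0,-3]],"yaw":[0,0,0,0,0],"gripper":[255,255,255,255,255]}' 3
python3 -c "
from til import *
til()"
```

```text
time_s: 11.63
ee_pos: [0.6258, 0.1049, 0.0928]
eef_rot: [-3.095, -0.01, 1.77]
force: [-0.0, -0.5, -1.5]
grip_width: 0.0479
time_s: 12.05
ee_pos: [0.6259, 0.105, 0.0901]
eef_rot: [-3.096, -0.01, 1.771]
force: [-2.0, -0.2, 4.2]
grip_width: 0.0481
[0.6259 0.105  0.0901] [-3.096 -0.01   1.771]
-85 60 u [-104.  -27.   51.] v [-26.  26.]
-75 80 u [-32. -16.  14.] v [-21.  21.]
-65 73 u [-31. -17.  14.] v [-21.  21.]
-55 81 u [-31. -19.  16.] v [-23.  22.]
-45 76 u [-30. -16.  15.] v [-21.  22.]
-35 80 u [-30. -15.  16.] v [-17.  23.]
-25 87 u [-30. -14.  15.] v [-22.  24.]
-15 72 u [-29. -16.  17.] v [-23.  24.]
-5 78 u [-29. -17.  19.] v [-22.  25.]
5 91 u [-28. -15.  19.] v [-21.  26.]
15 79 u [-28. -17.   2.] v [-27.  26.]
25 7 u [-12. -11. -10.] v [-28.  27.]
```

```bash
python3 -m creep '{"translation":[[0,0,-1],[0,0,-1],[0,0,-1],[0,0,-1],[0,0,-1]],"yaw":[0,0,0,0,0],"gripper":[255,90,90,90,90]}' 3
python3 -m creep '{"translation":[[-0.6,3,11],[-0.6,3,11],[-0.6,3,11],[-0.6,3,11],[-0.6,3,11]],"yaw":[0,0,0,0,0],"gripper":[90,90,255,255,255]}' 3
python3 -m creep '{"translation":[[0,0,0],[0,0,0],[0,0,0],[0,0,0],[0,0,0]],"yaw":[0,0,0,0,0],"gripper":[255,255,255,255,255]}' 3
python3 -c "
from til import *
til()"
```

```text
time_s: 12.52
ee_pos: [0.6259, 0.1049, 0.089]
eef_rot: [-3.096, -0.01, 1.77]
force: [0.3, -0.7, 0.3]
grip_width: 0.0605
time_s: 12.93
ee_pos: [0.6253, 0.1079, 0.1]
eef_rot: [-3.096, -0.01, 1.771]
force: [-0.9, -0.6, 2.5]
grip_width: 0.0482
time_s: 13.35
ee_pos: [0.6253, 0.1079, 0.1]
eef_rot: [-3.096, -0.01, 1.77]
force: [-1.3, -0.2, 2.5]
grip_width: 0.0483
[0.6253 0.1079 0.1   ] [-3.096 -0.01   1.77 ]
-95 59 u [-108.  -22.   62.] v [-23.  28.]
-85 68 u [-29. -13.  17.] v [-25.  20.]
-75 74 u [-29. -11.  17.] v [-16.  21.]
-65 76 u [-29. -15.  17.] v [-23.  21.]
-55 72 u [-29. -13.  17.] v [-22.  22.]
-45 74 u [-29. -16.  15.] v [-23.  23.]
-35 97 u [-29. -10.  16.] v [-23.  24.]
-25 94 u [-29. -11.  17.] v [-23.  24.]
-15 75 u [-29. -15.  15.] v [-25.  25.]
-5 101 u [-29. -18.  17.] v [-24.  26.]
5 63 u [-29. -12.   5.] v [-27.  24.]
15 23 u [-11.  -7.   1.] v [-27.  28.]
25 9 u [-11. -11.  -3.] v [-30.  29.]
```

```bash
python3 -m creep '{"translation":[[0,0,-2],[1.6,-8,-2],[3.2,-16,-1.5],[4.8,-23.5,-1.5],[6.4,-31.5,-1.5]],"yaw":[0,0,0,0,0],"gripper":[255,255,255,255,255]}' 3
python3 -m creep '{"translation":[[1.5,-7.5,-1],[3.1,-15.5,-3],[4.6,-23,-6],[6,-30,-10],[7.5,-36.5,-14.5]],"yaw":[0,0,0,0,0],"gripper":[255,255,255,255,255]}' 3
python3 -c "
from til import *
til()"
```

```text
time_s: 13.82
ee_pos: [0.6318, 0.0753, 0.0982]
eef_rot: [-3.095, -0.01, 1.77]
force: [-0.6, 0.0, -0.6]
grip_width: 0.0478
time_s: 14.23
ee_pos: [0.6394, 0.0378, 0.0834]
eef_rot: [-3.095, -0.009, 1.77]
force: [-0.4, -1.9, 2.2]
grip_width: 0.048
[0.6394 0.0378 0.0834] [-3.095 -0.009  1.77 ]
-75 37 u [-113.  -54.   -8.] v [-25.  29.]
-65 30 u [-65. -48. -32.] v [17. 20.]
-55 66 u [-75. -50. -24.] v [17. 21.]
-45 144 u [-82. -73. -13.] v [-25.  22.]
-35 145 u [-74. -65.  -7.] v [-23.  23.]
-25 144 u [-64. -55.  -1.] v [-24.  24.]
-15 140 u [-55. -46.  11.] v [-23.  24.]
-5 130 u [-45. -38.  10.] v [-23.  25.]
5 118 u [-36. -29.   4.] v [-23.  25.]
15 112 u [-26. -20.   2.] v [-24.  26.]
25 44 u [-19. -14.  -4.] v [-27.  23.]
35 8 u [-11. -11.  -7.] v [-30. -21.]
```

```bash
python3 -m creep '{"translation":[[1.3,-6.5,-5],[2.5,-12.5,-10.5],[3.6,-18,-16],[4.6,-23,-23],[5.5,-27.5,-30]],"yaw":[0,0,0,0,0],"gripper":[255,255,255,255,255]}' 3
python3 -m creep '{"translation":[[0.5,-2.8,-6],[1,-5.3,-12],[1.4,-7,-18],[1.8,-8.7,-23],[1.8,-8.7,-23]],"yaw":[0,0,0,0,0],"gripper":[255,255,255,255,255]}' 3
python3 -c "
from lie import *
lying(zmax=.075,box=((.56,.71),(.02,.15)))
print(ctrl.get_obs()['ee_pos'])"
```

```text
time_s: 14.7
ee_pos: [0.6448, 0.0087, 0.0515]
eef_rot: [-3.094, -0.009, 1.769]
force: [-1.4, -1.9, 0.6]
grip_width: 0.0483
time_s: 15.12
ee_pos: [0.6461, -0.0001, 0.0271]
eef_rot: [-3.092, -0.01, 1.769]
force: [0.2, -0.1, -1.1]
grip_width: 0.0477
91 slopes deg [-2.40344749 -2.9511923 ] z 0.049700910130479496 ((638.2454223632812, 60.40709686279297), (40.44032669067383, 55.086307525634766), 11.696142196655273)
[6.46322101e-01 1.17625858e-04 2.77529262e-02]
```

```bash
python3 -m creep '{"translation":[[0,-0.3,-2],[0,-0.5,-4],[0,-0.5,-5],[0,-0.5,-5],[0,-0.5,-5]],"yaw":[0,0,0,0,0],"gripper":[255,255,255,255,255]}' 3
python3 -c "
from lie import *
lying(zmax=.075,box=((.56,.71),(.02,.15)))
print(ctrl.get_obs()['ee_pos'])"
```

```text
time_s: 15.58
ee_pos: [0.6464, -0.0003, 0.0229]
eef_rot: [-3.093, -0.01, 1.769]
force: [-1.3, -0.9, 1.7]
grip_width: 0.0488
82 slopes deg [-3.06137962 -0.25025434] z 0.04873845978063429 ((641.7371215820312, 60.422481536865234), (33.86419677734375, 53.6995964050293), 11.467249870300293)
[ 6.46364382e-01 -3.27274129e-04  2.29060714e-02]
```

```bash
python3 -m creep '{"translation":[[0,0,0],[0,0,0],[0,0,0],[0,0,0],[0,0,0]],"yaw":[0,0,0,0,0],"gripper":[90,80,80,60,60]}' 3
python3 -m creep '{"translation":[[0,0,8],[0,0,25],[0,0,50],[-5,30,80],[-10,70,100]],"yaw":[0,0,0,0,0],"gripper":[60,50,30,0,0]}' 3
python3 - <<'E'
from lie import *
print(ctrl.get_obs()['eef_rot'])
lying(box=((.56,.71),(-.06,.15)))
c=cam('wrist'); X=cloud(c); Z=X[...,2]
m=(Z>.035)&(Z<.06)&(X[...,0]<.715)&(X[...,0]>.55)&(X[...,1]>-.06)&(X[...,1]<.18)
print(m.sum(),Z[m].mean(),cv2.minAreaRect((X[m][:,:2]*1000).astype(np.float32)))
cv2.imwrite('pics/w2.png',c['pixels'][:,:,::-1])
E
```

```text
time_s: 16.05
ee_pos: [0.6464, -0.0003, 0.0228]
eef_rot: [-3.093, -0.01, 1.769]
force: [-0.4, -0.3, -0.3]
grip_width: 0.0713
time_s: 16.47
ee_pos: [0.6375, 0.0646, 0.1243]
eef_rot: [-3.096, -0.009, 1.766]
force: [1.2, -0.2, 1.0]
grip_width: 0.0916
[-3.09586352 -0.00914437  1.76565737]
153 slopes deg [0.83345325 0.17982876] z 0.048387156805302305 ((643.60888671875, 11.941665649414062), (48.154056549072266, 50.52981948852539), 11.935057640075684)
7653 0.04799946400897203 ((638.7054443359375, 35.87663269042969), (48.13536071777344, 100.89717102050781), 12.147769927978516)
```

View pics/w2.png

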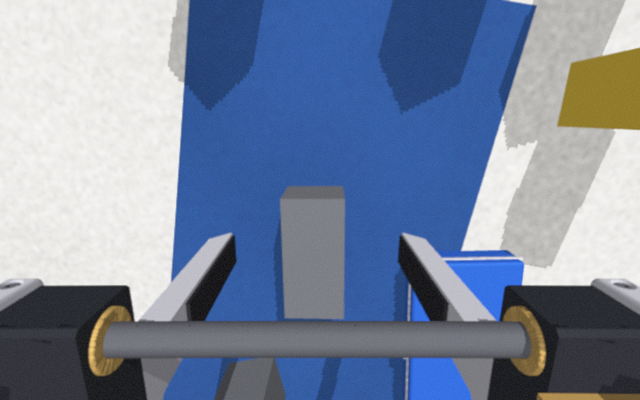

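```bash
python3 -m creep '{"translation":[[-7,8,-20],[-7,8,-50],[-7,8,-80],[-7,8,-97],[-7,8,-100]],"yaw":[0.016,0.016,0.016,0.016,0.016],"gripper":[0,0,0,0,40]}' 3
python3 -m creep '{"translation":[[0,0,0],[0,0,0],[0,0,0],[0,0,0],[0,0,0]],"yaw":[0,0,0,0,0],"gripper":[255,255,255,255,255]}' 3
python3 -m creep '{"translation":[[0,0,0],[0,0,0],[0,0,0],[0,0,0],[0,0,0]],"yaw":[0,0,0,0,0],"gripper":[255,255,255,255,255]}' 3
```

```text
time_s: 16.98
ee_pos: [0.6289, 0.0775, 0.0219]
eef_rot: [-3.094, -0.01, 1.789]
force: [0.4, 0.8, 0.4]
grip_width: 0.0901
time_s: 17.4
ee_pos: [0.6294, 0.0775, 0.023]
eef_rot: [-3.096, -0.01, 1.789]
force: [-0.2, -0.0, -0.6]
grip_width: 0.0574
time_s: 17.82
ee_pos: [0.6297, 0.0775, 0.0235]
eef_rot: [-3.096, -0.01, 1.789]
force: [-0.9, 0.0, 4.4]
grip_width: 0.0498
```

```bash
python3 -m creep '{"translation":[[0,0,0],[0,0,10],[0,0,30],[0,0,55],[0,0,90]],"yaw":[0,0,0,0,0],"gripper":[255,255,255,255,255]}' 3
python3 -m creep '{"translation":[[0,0,-12],[0,0,28],[0,0,68],[0,0,56],[0,0,44]],"yaw":[0,0,0,0,0],"gripper":[255,255,255,255,255]}' 3
python3 -m creep '{"translation":[[0,0,40],[0,0,25],[0,0,12],[0,0,0],[0,0,40]],"yaw":[0,0,0,0,0],"gripper":[255,255,255,255,255]}' 3
python3 -m creep '{"translation":[[0,0,-12],[0,0,-24],[0,0,-36],[0,0,4],[0,0,4]],"yaw":[0,0,0,0,0],"gripper":[255,255,255,255,255]}' 3
python3 -c "
from til import *
til()"
```

```text
time_s: 18.23
ee_pos: [0.6284, 0.0775, 0.1126]
eef_rot: [-3.092, -0.011, 1.789]
force: [0.1, 0.4, -1.8]
grip_width: 0.048
time_s: 18.65
ee_pos: [0.6296, 0.0776, 0.1592]
eef_rot: [-3.098, -0.01, 1.789]
force: [0.3, 0.8, -2.1]
grip_width: 0.0482
time_s: 19.07
ee_pos: [0.6257, 0.0773, 0.1873]
eef_rot: [-3.079, -0.013, 1.789]
force: [0.2, 0.2, -3.2]
grip_width: 0.0477
time_s: 19.48
ee_pos: [0.6267, 0.0774, 0.1943]
eef_rot: [-3.083, -0.012, 1.789]
force: [1.4, 0.2, 0.5]
grip_width: 0.0479
[0.6267 0.0774 0.1943] [-3.083 -0.012  1.789]
-95 78 u [-21.  -6.  23.] v [-19.  20.]
-85 80 u [-22.  -3.  25.] v [-19.  21.]
-75 84 u [-23.  -3.  25.] v [-22.  21.]
-65 81 u [-24.  -9.  22.] v [-20.  22.]
-55 84 u [-25.  -7.  22.] v [-17.  22.]
-45 89 u [-26.  -7.  21.] v [-20.  23.]
-35 86 u [-27.  -9.  20.] v [-19.  24.]
-25 84 u [-28. -15.  18.] v [-18.  25.]
-15 64 u [-29. -22.  19.] v [-20.  27.]
-5 214 u [-29. -14.  15.] v [-25.  25.]
5 35 u [-12.  -4.   6.] v [-29.  28.]
15 34 u [-11.  -6.   4.] v [-30.  29.]
25 36 u [-11.  -6.   4.] v [-28.  28.]
35 13 u [-11. -10.  -4.] v [-28.  10.]
```

```bash
python3 -m creep '{"translation":[[0,0,0],[-20,-15,0],[-50,-38,3],[-85,-64,8],[-115,-88,12]],"yaw":[0,0,0,0,0],"gripper":[255,255,255,255,255]}' 12
python3 -m creep '{"translation":[[-22,-30,0],[-37,-62,0],[-45,-95,0],[-50,-130,0],[-50,-165,0]],"yaw":[-0.05,-0.1,-0.15,-0.2,-0.25],"gripper":[255,255,255,255,255]}'
python3 -m creep '{"translation":[[5,-35,0],[15,-70,0],[25,-100,0],[35,-130,0],[40,-145,0]],"yaw":[-0.05,-0.1,-0.15,-0.2,-0.25],"gripper":[255,255,255,255,255]}'
python3 -c "
from til import *
til()"
```

```text
time_s: 19.95
ee_pos: [0.5093, -0.0111, 0.2027]
eef_rot: [-3.08, -0.013, 1.79]
force: [0.3, -0.7, -0.7]
grip_width: 0.0477
time_s: 20.37
ee_pos: [0.4579, -0.1774, 0.2016]
eef_rot: [-3.079, -0.013, 1.537]
force: [1.0, -0.8, -0.8]
grip_width: 0.0482
time_s: 20.78
ee_pos: [0.4977, -0.3251, 0.1994]
eef_rot: [-3.077, -0.014, 1.283]
force: [-1.8, 0.7, -2.1]
grip_width: 0.0477
[ 0.4977 -0.3251  0.1994] [-3.077 -0.014  1.283]
-95 60 u [-23. -19.  22.] v [-26.  18.]
-85 59 u [-23. -19.  21.] v [-27.  18.]
-75 53 u [-24. -20.  21.] v [-26.  19.]
-65 63 u [-25. -21.  20.] v [-26.  20.]
-55 60 u [-25. -22.  19.] v [-28.  20.]
-45 65 u [-26. -23.  19.] v [-25.  21.]
-35 63 u [-29. -24.  19.] v [-24.  22.]
-25 61 u [-29. -25.   9.] v [-25.  23.]
-15 58 u [-31. -26.  -9.] v [-24.  25.]
-5 158 u [-29. -10.  18.] v [-23.  26.]
5 31 u [-12.  -5.  16.] v [-29.  27.]
15 17 u [-11.  -8.   9.] v [-28.  29.]
25 22 u [-13.  -7.   9.] v [-28.  29.]
35 21 u [-11.  -6.   4.] v [-29.  29.]
```

```bash
python3 -m creep '{"translation":[[13,-8,0],[26.5,-16,0],[26.5,-16,0],[26.5,-16,0],[26.5,-16,0]],"yaw":[0,0,0,0,0],"gripper":[255,255,255,255,255]}'
python3 - <<'E'
from til import *
til()
c=cam('scene'); X=cloud(c); m=(X[...,2]>.045)&(X[...,2]<.066)&(np.hypot(X[...,0]-.521,X[...,1]+.34)<.03)
P=X[m]; print('peg seen',len(P),P.mean(0),P.min(0),P.max(0))
cv2.imwrite('pics/s7.png',cv2.resize(c['pixels'][60:190,200:340,::-1],None,fx=4,fy=4))
E
```

```text
time_s: 21.25
ee_pos: [0.5239, -0.3417, 0.1981]
eef_rot: [-3.076, -0.014, 1.279]
force: [-0.1, -0.7, -0.8]
grip_width: 0.048
[ 0.5239 -0.3417  0.1981] [-3.076 -0.014  1.279]
-95 56 u [-22. -19.  23.] v [-26.  17.]
-85 58 u [-23. -19.  21.] v [-28.  18.]
-75 58 u [-25. -20.  20.] v [-25.  19.]
-65 64 u [-26. -21.  19.] v [-27.  20.]
-55 59 u [-28. -23.  15.] v [-27.  20.]
-45 63 u [-28. -22.  18.] v [-26.  21.]
-35 62 u [-27. -24.  19.] v [-23.  22.]
-25 61 u [-29. -25.  10.] v [-25.  22.]
-15 55 u [-30. -26.  -9.] v [-23.  26.]
-5 172 u [-29. -10.  18.] v [-25.  27.]
5 27 u [-13.  -6.  20.] v [-29.  29.]
15 16 u [-12.  -7.   3.] v [-29.  29.]
25 23 u [-12.  -8.   8.] v [-28.  30.]
35 20 u [-11.  -8.   6.] v [-28.  28.]
peg seen 33 [ 0.52601284 -0.33570011  0.05617456] [ 0.51562858 -0.34424633  0.04505019] [ 0.53219115 -0.33052907  0.06598948]
```

View pics/s7.png

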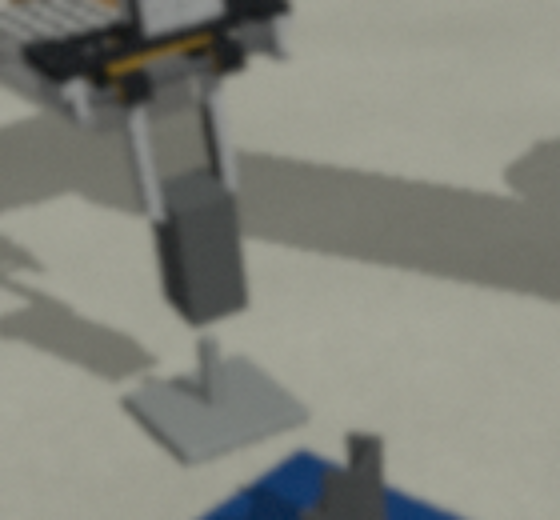

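```bash
python3 -m creep '{"translation":[[0,0,-10],[0,0,-24],[0,0,-38],[0,0,-50],[0,0,-60]],"yaw":[0,0,0,0,0],"gripper":[255,255,255,255,255]}' 10
python3 -m creep '{"translation":[[0,0,-4],[0,0,-8],[0,0,-12],[0,0,-12],[0,0,-12]],"yaw":[0,0,0,0,0],"gripper":[255,255,255,255,255]}'
python3 -c "
from til import *
til()"
```

```text
time_s: 21.77
ee_pos: [0.5236, -0.3414, 0.1374]
eef_rot: [-3.076, -0.014, 1.279]
force: [0.8, -0.2, -1.6]
grip_width: 0.0478
time_s: 22.18
ee_pos: [0.5237, -0.3415, 0.1257]
eef_rot: [-3.076, -0.014, 1.279]
force: [0.2, -0.7, -1.0]
grip_width: 0.0479
[ 0.5237 -0.3415  0.1257] [-3.076 -0.014  1.279]
-95 52 u [-23. -20.  23.] v [-28.  18.]
-85 49 u [-24. -20.  19.] v [-27.  19.]
-75 57 u [-24. -21.  19.] v [-27.  19.]
-65 49 u [-26. -21.  20.] v [-27.  20.]
-55 57 u [-27. -22.  17.] v [-27.  20.]
-45 61 u [-27. -24.  18.] v [-27.  21.]
-35 53 u [-27. -24.  16.] v [-25.  22.]
-25 50 u [-30. -26.  -6.] v [-23.  22.]
-15 58 u [-30. -27.  -9.] v [-24.  28.]
-5 162 u [-29.  -9.  18.] v [-25.  25.]
5 20 u [-12.  -8.  16.] v [-28.  30.]
15 18 u [-13. -10.   4.] v [-28.  29.]
25 19 u [-12.  -8.   4.] v [-29.  30.]
35 15 u [-11.  -7.   8.] v [-27.  28.]
```

Lower gently at 3 N until the rim meets the plate, then press to flatten.

```bash
python3 -m creep '{"translation":[[0,0,-2],[0,0,-4],[0,0,-6],[0,0,-8],[0,0,-9]],"yaw":[0,0,0,0,0],"gripper":[255,255,255,255,255]}' 5
python3 -m creep '{"translation":[[0,0,-1],[0,0,-2],[0,0,-3],[0,0,-4],[0,0,-4]],"yaw":[0,0,0,0,0],"gripper":[255,255,255,255,255]}' 3
python3 -m creep '{"translation":[[0,0,-1],[0,0,-2],[0,0,-3],[0,0,-4],[0,0,-4]],"yaw":[0,0,0,0,0],"gripper":[255,255,255,255,255]}' 3
python3 -c "
from til import *
til()"
```

```text
time_s: 22.65
ee_pos: [0.5238, -0.342, 0.1174]
eef_rot: [-3.077, -0.013, 1.279]
force: [-3.6, -0.7, 8.4]
grip_width: 0.0477
time_s: 23.07
ee_pos: [0.5237, -0.342, 0.1134]
eef_rot: [-3.077, -0.013, 1.278]
force: [-2.0, -0.8, 4.6]
grip_width: 0.0478
time_s: 23.48
ee_pos: [0.5236, -0.3419, 0.1091]
eef_rot: [-3.076, -0.013, 1.278]
force: [-2.9, -0.6, 2.2]
grip_width: 0.0482
[ 0.5236 -0.3419  0.1091] [-3.076 -0.013  1.278]
-95 225 u [-57. -25.  45.] v [-28.  29.]
-85 51 u [-23. -19.  20.] v [-28.  18.]
-75 49 u [-23. -20.  22.] v [-29.  19.]
-65 56 u [-24. -20.  21.] v [-25.  19.]
-55 54 u [-23. -20.  22.] v [-25.  20.]
-45 55 u [-24. -20.  21.] v [-26.  21.]
-35 61 u [-25. -21.  18.] v [-24.  22.]
-25 46 u [-25. -22.  -9.] v [-25.  22.]
-15 52 u [-25. -22.  -8.] v [-23.  27.]
-5 57 u [-26. -22. -10.] v [-24.  26.]
5 152 u [-26.  -5.  22.] v [-25.  26.]
15 14 u [-12.  -8.   4.] v [-28.  27.]
25 19 u [-13.  -8.   6.] v [-30.  28.]
35 17 u [-11.  -9.   2.] v [-29.  29.]
```

```bash
python3 -m creep '{"translation":[[0,0,-1],[0,0,-2],[0,0,-3],[0,0,-4],[0,0,-4]],"yaw":[0,0,0,0,0],"gripper":[255,255,255,255,255]}' 3
python3 -m creep '{"translation":[[0,0,0],[0,0,0],[0,0,0],[0,0,0],[0,0,0]],"yaw":[0,0,0,0,0],"gripper":[110,100,80,50,10]}' 3
python3 -m creep '{"translation":[[0,0,0],[0,0,10],[0,0,25],[0,0,50],[-10,10,80]],"yaw":[0,0,0,0,0],"gripper":[0,0,0,0,0]}' 3
python3 -m creep '{"translation":[[-15,30,5],[-30,60,5],[-40,100,5],[-50,140,5],[-50,160,5]],"yaw":[0,0,0,0,0],"gripper":[0,0,0,0,0]}' 3
python3 - <<'E'
from h import *
print(ctrl.get_obs()['ee_pos'])
c=cam('top'); X=cloud(c); Z=X[...,2]
def rep(n,a,b,cx,cy,r):
    m=(Z>a)&(Z<b)&(np.hypot(X[...,0]-cx,X[...,1]-cy)<r); P=X[m]
    if len(P)<6: print(n,len(P)); return
    A=np.c_[P[:,:2]-P[:,:2].mean(0),np.ones(len(P))]; k=np.linalg.lstsq(A,P[:,2],rcond=None)[0]
    print(n,len(P),P[:,2].mean().round(4),np.degrees(k[:2]).round(1),np.round(cv2.minAreaRect((P[:,:2]*1000).astype(np.float32))[0],1))
rep('jar',.1,.125,.521,-.34,.06); rep('chip',.03,.115,.6094,-.1256,.04); rep('used',.1,.125,.5304,.302,.05); rep('box',.024,.037,.781,-.024,.1)
s=cam('scene'); cv2.imwrite('pics/s8.png',cv2.resize(s['pixels'][60:340,180:480,::-1],None,fx=2,fy=2))
E
```

```text
time_s: 23.95
ee_pos: [0.5235, -0.3419, 0.1049]
eef_rot: [-3.076, -0.013, 1.278]
force: [-3.1, 0.7, 3.8]
grip_width: 0.0485
time_s: 24.37
ee_pos: [0.5236, -0.3418, 0.1048]
eef_rot: [-3.076, -0.013, 1.278]
force: [0.1, -0.2, 0.9]
grip_width: 0.0735
time_s: 24.78
ee_pos: [0.5136, -0.3322, 0.185]
eef_rot: [-3.075, -0.014, 1.278]
force: [-0.7, 0.5, -0.3]
grip_width: 0.0937
time_s: 25.2
ee_pos: [0.4622, -0.1692, 0.191]
eef_rot: [-3.075, -0.014, 1.279]
force: [0.5, -1.2, -1.2]
grip_width: 0.0939
[ 0.46218808 -0.16918838  0.19100845]
jar 494 0.1117 [-0.1 -3.2] [ 513.8 -343.8]
chip 233 0.071 [-14.3  38.5] [ 609.5 -125.8]
used 523 0.1116 [-0.  2.] [530.2 302.1]
box 2313 0.0303 [0.4 0.1] [780.5 -24.5]
```

View pics/s8.png

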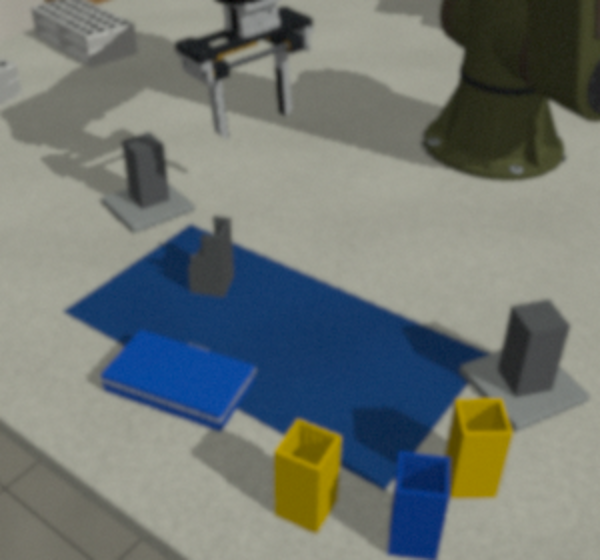

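```bash
python3 -c "
from station import ctrl
print(ctrl.get_obs()['time_s'],ctrl.hand_in())"
```

```text
the job is handed in; nothing more can be done
25.3 None
```

The sound jar now stands mouth down over the free peg, and I handed the job in at 25.3 s with the gripper open and clear.

I laid the jar on its side on the bench, let go of it, took it again near its floor end and let it swing mouth down before lowering it onto the peg.

**What the last checks showed:**
- **Height:** the jar's upper face measured 111.7 mm above the bench. It should be 112 mm, and the jar already drying read 111.6 mm.
- **Position:** the jar's centre is about 8 mm off the peg centre, within the 12 mm of play.
- **Flatness:** the plane fit gave a 3° slope on the jar's upper face. The same fit gave 2° on the jar already drying, so I put it down to side points in the mask. The picture shows the jar standing square on the plate.
- **Other objects:** the broken jar, the jar already drying and the slide box are within 0.6 mm of where they started.

**What did not go to plan:**
- **First tilt:** the jar did not tilt at first. It slid upright and lifted about 2 mm.
- **First laying:** it stopped about 8° short of flat. I lifted it back upright, without letting go of it on its side, and laid it again, flat to within 0.3° before release.
- **Tool tilt:** while lifting, the tool picked up a lasting tilt of about 3 to 4°, which I did not remove. The jar settled by an estimated 2 to 3 mm at one edge each time I let go.

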